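# Load a barrel into a checking fixture's swing clamp

### The arm

A 7-joint arm with a two-finger parallel gripper is mounted at the origin on the work surface. World frame = base frame: x ahead of the robot, y to its left, z up, the work surface at z = 0. Lengths are in m, angles in rad, forces in N, time in s.
With the tool pointing down it reaches from about 0.4 to 0.85 m from the base axis. Payload 4.5 kg.
Tool frame: the origin (TCP) lies where the fingers leave the gripper's body, on its centre line; the fingertips stand 64 mm ahead of it and the grasp point (between the pads) lies 45 mm ahead of it; z points along the fingers, y is the direction in which the jaws open and shut (so a half turn about z gives the same grasp; the last joint's range is limited). The gripper opens to 88 mm and grips with 3 to 60 N. Pads are 18 mm wide; open, the fingers measure 123 mm over their backs; the gripper's body (75 mm by 187 mm) begins 45 mm behind the grasp point.
Start: joints at [1.364, 0.689, -0.195, 1.565, 0.157, 0.902, -0.215], TCP at [0.149, -0.607, 0.303] pointing down, gripper open.
Joint ranges: [-3.01, 3.01], [-0.46, 2.08], [-1.47, 1.51], [0.13, 2.56], [-1, 4.14], [0.04, 2.09], [-2.66, 2.66]. Speed limits (rad/s): [2.57, 2.57, 3.14, 3.14, 3.14, 3.14, 3.14].

### API

Orientations are given as a unit quaternion [x, y, z, w].
In Python, from plant import monitor, snapshot, workorder, finder gives the robot as it stands.
- The arm moves only by the tool carry_out, never from a script. Its argument "motion" is one flat list of numbers, 6 for each row, row after row: the shift along the tool's x, y, z in cm, then the turn, a rotation vector about the tool's x, y, z in rad. In form: [x, y, z, rx, ry, rz, x, y, z, rx, ry, rz, ...]. A call has 1 to 8 rows; each row shifts and turns the commanded pose from where the row before left it, along the tool's axes as they then stand; what a row does not reach is not made up. A row lasts 1/8 s, in which the tool goes at most 62.5 mm and 10.7 degrees, less where a joint would pass 70% of its speed; a pose out of reach is approached as far as the arm can. A call with a gripper value outside its range is refused whole. "hand" is the finger opening in cm, from 0 to 8.81, set as the call begins (left out, the last holds). The fingers move at their own pace and stop on an object; "grip_force" is the grip in N (left out, the last holds). Time passes only in rows, so rows that do not move let the fingers close. It gives the time, the measured TCP pose, the force and the opening at its end, in the units of the state.
- monitor.get_state(): the state, without advancing time (a new reading comes with each control period).
- snapshot(name): name is "side" or "top" or "wrist"; returns a dict with "frame" (480x640x3 uint8, red, green, blue), "range_z" (480x640 float32, m along the optical axis (not along the pixel's ray), 0 where there is no reading), "fx", "fy", "cx", "cy" (pixels), "rvec" (rotation vector, rad) and "tvec" (3), from world to camera coordinates, as OpenCV has them; the wrist camera has in their place "hand_eye" (4x4, takes a point from camera to tool coordinates, whose origin is the TCP and whose axes are the flange's). Camera axes: x right, y down, z forward; pixel columns grow to the right and rows downward; lengths in m; the calibration is good to about 2 mm. A picture is of the moment at which its call begins: read the wrist's pose just before it.
- workorder.finish_job(): hands the job in, once; it reports no verdict.
Trained networks look in a picture, given as the dict that the camera call returned (one of the last four; its "shot" number tells which), for a name from the list of things; names that differ only in an ending like _2 or _b are one class to them, and where a whole thing is asked for, a point or a joint stands for the part that bears it (a point fixed in the world has none). Each returns a list of dicts, best first, with "p" (0 to 1); they miss things now and then, are a little off and sometimes report something else, mostly with a low value. They report only what shows in the picture. A call takes as long as a camera call. They do not tell look-alikes from the thing itself.
- finder.masks_of(picture, thing): "pixels" (480x640 bool, what is visible of it) and "extent" ([left, top, right, bottom] in pixels, round what is visible of it).
The state is a dict: "clock": time; "q": joint angles; "qd": joint speeds; "joint_torque": joint torques, N m; "tool_pos": TCP position; "eef_rot": TCP orientation; "contact_force": force on the tool from outside, world axes, zero at the start; "moment": the same for the moment, N m; "opening": opening from 0.0 (shut) to 1.0 (fully open).
Only numpy, scipy, OpenCV 4.12 (cv2) and the standard library are available. Lean on these libraries where they do the work, as an engineer would, in place of code of your own. Each camera call takes 0.05 s, during which the arm holds its last target. There are 200 camera calls.

### The job

Load the blue barrel into the checking fixture: lift the sprung yellow clamp bar by its red knob, swing it aside and let it down there, then lay the blue barrel centred in the fixture's two V-blocks, and lift the bar again, swing it back square over the barrel and lower it so that it clamps the barrel. Keep hold of the bar whenever it goes down rather than letting it snap, do not drop the barrel, and leave the black barrel where it lies.

Things in the scene. Friction and masses are not known exactly. Their poses are not given: they have to be found in the camera images.
- fixture: Fixed green plate 210 x 170 x 15 mm (x = -65 to 145) with two steel V-blocks and a post (18 mm dia., 128 high) at x = +115, y = 0. Origin: on the table, midway between the V-blocks, z up. A seated barrel lies along y, its axis at x = 0, z = 55, middle at y = 0. V-blocks at y = -48 and +48: 18 thick, 71 wide along x, horns 53 high, 90 degree V 41 wide at the top; 78 free between them.
- clamp_bar: Yellow bar, 24 mm wide, 14 thick, on the post. Origin: post axis, at the bar's underside, z up; it reaches 133 along its -x. Red knob, 26 dia., at x = -115, z = 14 to 64. Starts down between the V-blocks, yaw within 0.1 rad of the fixture's. Origin height: 45 down, 71 on a barrel, 100 at most; sprung down, 4 to 7 N, anywhere. Opens clockwise from above, 1.75 rad at most, knob to the fixture's +y.
- blue_barrel: Part to load: blue cylinder 32 mm dia., 130 long, with a steel stub 20 dia., 6 long at each end; about 0.3 kg. Origin: centre; y along its axis. Lies level, axis 42 above the table, in one of the two places of a low grey stand, on notched rests (14 thick, 34 high) 48 either side of its place's middle; between them fingers have 82 free, down to the stand's plate 8 high. Either way round will do.
- black_barrel: Black barrel, same size and shape, in the stand's other place, parallel to the blue one and 100 mm beside it (centre to centre): leave it there. Origin: centre; y along its axis.
There are look-alikes about, which are no part of the job. What is meant by the blue_barrel is not orange, and is the smaller of those in its own colour.

How it is judged:
By the outcome, as a careful person would: the job done as asked, in the order asked, and still so for the second after the job is handed in, with the robot touching nothing.
It also fails if it takes over 67 s, if anything falls off the work surface, if the arm or the gripper's body presses on something with over 40 N, if the wrist force passes 120 N, or if a joint passes its speed limit or range.

## Working session

There is one attempt and no reset: what is moved stays moved. The work goes in short steps, Python scripts to look and compute and a tool call to move; the robot and the scene stay as the last step left them, time stands still between calls to the robot, and variables do not carry over. Pictures are saved under pics/ and viewed, about 8 in all and at most 12, crops included, and the job is handed in when it is done.

Besides the shell and the picture viewer there is one more tool, called after "Call:" as name(argument=value, ...) on one line, values as JSON. carry_out: Moves the arm, as the interface text tells. Its arguments: {"type":"object","properties":{"motion":{"type":"array"},"hand":{"type":"number"},"grip_force":{"type":"number"}},"required":["motion"]}

```bash
ls; mkdir -p pics
cat > h.py <<'E'
import numpy as np, cv2
from scipy.spatial.transform import Rotation as R
from plant import monitor, snapshot, workorder, finder
def save(p,n): cv2.imwrite('pics/'+n,p['frame'][:,:,::-1])
def cam2world(p,st=None):
    if 'rvec' in p:
        Rm=cv2.Rodrigues(np.array(p['rvec'],float))[0]; t=np.array(p['tvec'],float).ravel()
        return Rm.T, -Rm.T@t
    H=np.array(p['hand_eye']); Rt=R.from_quat(st['eef_rot']).as_matrix()
    return Rt@H[:3,:3], Rt@H[:3,3]+np.array(st['tool_pos'])
def cloud(p,st=None):
    z=p['range_z']; v,u=np.mgrid[:480,:640]
    P=np.dstack([(u-p['cx'])/p['fx']*z,(v-p['cy'])/p['fy']*z,z])
    A,b=cam2world(p,st); W=P@A.T+b; W[z==0]=np.nan
    return W
E
python3 - <<'E'
from h import *
np.set_printoptions(precision=4,suppress=True)
s=monitor.get_state(); print(s)
pp={n:snapshot(n) for n in('top','side')}
for n,p in pp.items():
    save(p,n+'0.png'); W=cloud(p)
    print(n,cam2world(p)[1],p['fx'])
    for t in('fixture','clamp_bar','blue_barrel','black_barrel'):
        for d in finder.masks_of(p,t):
            w=W[d['pixels']]; w=w[~np.isnan(w[:,0])]
            print(t,round(d['p'],2),np.array(d['extent']),len(w),np.median(w,0) if len(w) else '',w.min(0) if len(w) else '',w.max(0) if len(w) else '')
E
cd pics; python3 -c "
import cv2,numpy as np
a=cv2.imread('top0.png');b=cv2.imread('side0.png')
"
```

```text
pics
{'clock': 0.0, 'q': array([ 1.3638,  0.69  , -0.1945,  1.5663,  0.1573,  0.9025, -0.2151]), 'qd': array([-0.001 , -0.    ,  0.0018,  0.0007, -0.003 , -0.0016,  0.0007]), 'joint_torque': array([ -0.0004, -52.7564,  -1.2666, -15.3429,  -0.0526,   0.0065,
         0.0002]), 'tool_pos': array([ 0.1489, -0.6065,  0.3019]), 'eef_rot': array([ 0.9928,  0.1202, -0.0002, -0.0009]), 'contact_force': array([-0.1186,  0.4231, -0.5857]), 'moment': array([ 0.0431, -0.0175, -0.0231]), 'opening': 1.000207658322515}
top [ 0.3453 -0.1723  1.1786] 510.3553661030683
fixture 0.83 [172.9 155.6 256.3 253.3] 6966 [0.5194 0.0532 0.0162] [ 0.4084 -0.0383 -0.0066] [0.6364 0.1557 0.131 ]
clamp_bar 0.95 [194.4 156.2 215.3 229.4] 824 [0.5312 0.0569 0.0606] [0.4641 0.0418 0.0137] [0.6142 0.0881 0.1141]
clamp_bar 0.51 [173.7 155.6 252.4 252.5] 6852 [0.5194 0.0525 0.0162] [ 0.4099 -0.0358 -0.0007] [0.6343 0.1535 0.131 ]
blue_barrel 0.72 [356.8 276.8 382.2 369.8] 1871 [ 0.2666 -0.306   0.0423] [ 0.1614 -0.3356 -0.0043] [ 0.3669 -0.28    0.053 ]
blue_barrel 0.55 [328.2 230.1 394.3 243.4] 855 [ 0.4513 -0.2861  0.0
[... 261 characters left out ...]
80.2] 8241 [0.5166 0.0754 0.0177] [ 0.4101 -0.0414 -0.0014] [0.6659 0.1537 0.1325]
clamp_bar 0.71 [209.1 302.7 292.5 332.2] 1366 [0.5265 0.0652 0.0614] [ 0.4649  0.0126 -0.0006] [0.646  0.0853 0.1128]
blue_barrel 0.9 [372.8 210.6 466.8 237.7] 1732 [ 0.262  -0.2948  0.039 ] [ 0.1568 -0.368  -0.0007] [ 0.3656 -0.2784  0.0515]
blue_barrel 0.7 [278.7 141.7 310.8 174.8] 477 [ 0.6031 -0.5036  0.0292] [ 0.553  -0.6096  0.0008] [ 0.6691 -0.4566  0.0383]
blue_barrel 0.61 [324.7 190.1 347.1 235.7] 629 [ 0.4503 -0.2735  0.0561] [ 0.4349 -0.3915 -0.001 ] [ 0.478  -0.2144  0.0639]
black_barrel 0.79 [278.5 186.3 304.9 233.2] 631 [ 0.5494 -0.2652  0.0557] [ 0.5351 -0.4087 -0.0016] [ 0.5895 -0.2061  0.0644]
```

View pics/top0.png

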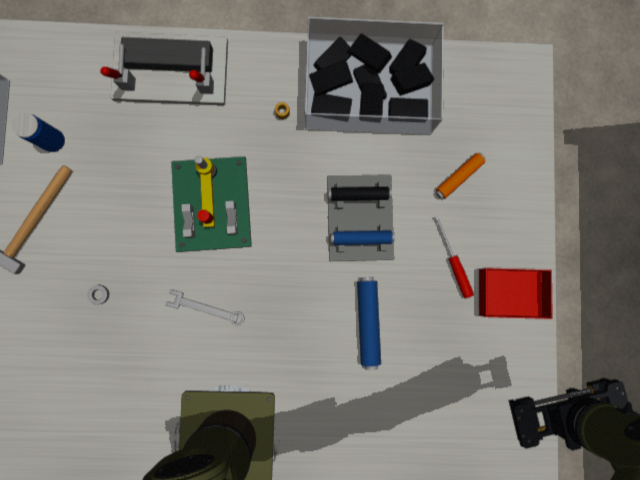

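View pics/side0.png

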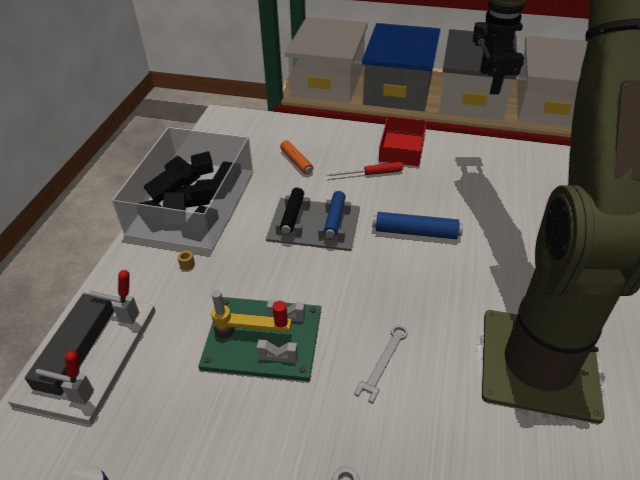

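Blue candidates in the top view are the stand barrel (361,238), the bigger blue cylinder (369,323) and a blue/white can (42,133). The orange one at (460,175) is excluded. I choose (361,238): it lies in the stand, 100 mm from the black barrel, and is the smaller of the blue ones. Next I'll measure precisely and check with a crop.

```bash
cat >> h.py <<'E'
def rect(xy):
    (c,sz,a)=cv2.minAreaRect((xy*1000).astype(np.float32)); return np.round(c,1),np.round(sz,1),round(a,2)
def report(p,st=None):
    W=cloud(p,st); hsv=cv2.cvtColor(p['frame'],cv2.COLOR_RGB2HSV); H,S,V=[hsv[...,i] for i in range(3)]
    z=W[...,2]; near=lambda c,r:np.hypot(W[...,0]-c[0],W[...,1]-c[1])<r
    k=np.ones((3,3),np.uint8); op=lambda m:cv2.morphologyEx(m.astype(np.uint8),cv2.MORPH_OPEN,k)>0
    f=near((.52,.055),.18)
    g=op((H>60)&(H<88)&(S>100)&f&(abs(z-.015)<.006))
    if g.sum()>50: print('plate',rect(W[g][:,:2]),np.median(z[g]))
    r=op(((H<8)|(H>172))&(S>150)&f&(z>.02)); rt=r&(z>.085)
    if rt.sum()>5: print('knob top',rt.sum(),np.round(np.median(W[rt],0)*1000,1),np.round((np.nanmin(W[rt],0)+np.nanmax(W[rt],0))*500,1), np.round(np.nanmax(W[rt],0)*1000-np.nanmin(W[rt],0)*1000,1))
    y=op((H>20)&(H<35)&(S>120)&f&(z>.03)); yb=y&(z<.085)
    if yb.sum()>20:
        print('bar',rect(W[yb][:,:2]),np.median(z[yb]))
    pt=f&(abs(z-.128)<.005)
    if pt.sum()>3: print('post',pt.sum(),np.round(np.mean(W[pt],0)*1000,1))
    vb=f&(abs(z-.053)<.005)&(S<60)
    n,l,stt,_=cv2.connectedComponentsWithStats(vb.astype(np.uint8))
    for i in range(1,n):
        if stt[i,4]>15: print('vb',stt[i,4],rect(W[l==i][:,:2]))
    for nm,m in (('blue',(H>100)&(H<125)&(S>120)),('black',(V<60))):
        m=op(m&near((.5,-.28),.13)&(z>.046)&(z<.065))
        if m.sum()>50: print(nm,m.sum(),rect(W[m][:,:2]),'ztop',np.round(np.nanpercentile(z[m],95),4))
E
python3 - <<'E'
from h import *
for n in('top','side'):
    p=snapshot(n); print(n); report(p)
    if n=='top': cv2.imwrite('pics/crop.png',cv2.resize(p['frame'][140:380,160:480,::-1],None,fx=2.5,fy=2.5))
E
```

```text
top
plate (array([521.5,  58.8]), array([206.8, 168.2]), 6.02) 0.015262610001064436
knob top 127 [479.9  53.3 108.8] [481.1  54.9 100.5] [22.3 25.8 26.8]
bar (array([538.2,  62.6]), array([148.8,  34.1]), 3.63) 0.059744051627234285
post 57 [596.8  66.5 127.7]
vb 72 (array([512.6,   9.6]), array([21. , 17.7]), 8.09)
vb 78 (array([501.2, 104.7]), array([21.9, 18.7]), 4.04)
vb 79 (array([463.2,   3.9]), array([20.4, 17.9]), 3.7)
vb 76 (array([454. ,  99.8]), array([22.9, 17.9]), 6.35)
blue 718 (array([ 451.7, -287.7]), array([ 28.4, 128.3]), 3.1) ztop 0.0604
black 721 (array([ 550.7, -278.3]), array([ 27.9, 128.2]), 1.98) ztop 0.0605
side
plate (array([523.2,  60.6]), array([207.9, 171.2]), 5.98) 0.01639450775967194
knob top 217 [482.6  61.5 108.2] [483.4  55.9  99.7] [24.7 24.8 29.5]
bar (array([540.7,  60.1]), array([150.2,  29. ]), 7.25) 0.06087117893949201
post 76 [597.1  67.8 128.5]
vb 50 (array([518.8,   9.3]), array([22.1, 13.4]), 72.93)
vb 90 (array([464.2,   4.5]), array([22.2, 22.2]), 8.06)
vb 121 (array([503.4, 103.9]), array([22.1, 22.4]), 5.3)
vb 114 (array([454.2,  99.4]), array([22. , 20.4]), 6.3)
blue 475 (array([ 452.8, -285.6]), array([ 29.7, 130.7]), 3.14) ztop 0.0613
black 494 (array([ 552.6, -278.2]), array([ 31.2, 132.8]), 3.67) ztop 0.0612
```

View pics/crop.png

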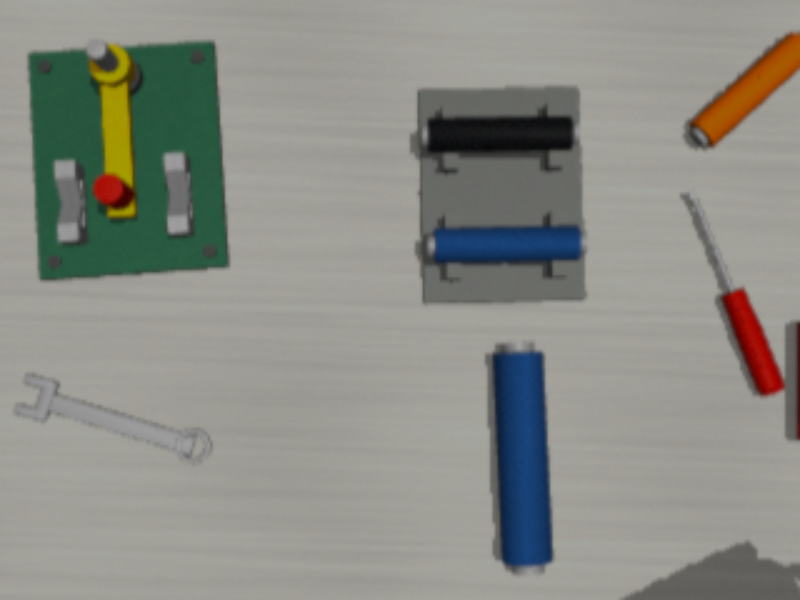

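Crop: the small blue barrel in the stand sits at crop (508,245), with the bigger blue one at (522,460) on the table, so the choice is confirmed. Fixture origin is about (482.5, 55.2) mm with yaw about 0.105. That agrees across the plate, post and V-block measurements. Next is a planner that prints rows.

```bash
cat >> h.py <<'E'
def plan(goal,th,n,start=None,th0=None):
    """tool-frame rows (cm, rad) from start to goal (TCP, tool down, tool x at yaw th)"""
    s=monitor.get_state(); p0=np.array(s['tool_pos'] if start is None else start)
    M=R.from_quat(s['eef_rot']).as_matrix()
    if th0 is None: th0=np.arctan2(M[1,0],M[0,0])
    d=(np.array(goal)-p0)/n; dth=((th-th0+np.pi)%(2*np.pi)-np.pi)/n; out=[]
    print('at',np.round(p0,4),'th',round(th0,4),'tilt',np.round(M[:2,2],4))
    for i in range(n):
        t=th0+i*dth; c,s_=np.cos(t),np.sin(t)
        out.append([round(100*(c*d[0]+s_*d[1]),2),round(100*(s_*d[0]-c*d[1]),2),round(-100*d[2],2),0,0,round(-dth,4)])
    for r in out: print(r)
E
python3 -c "
from h import *
plan([.43,-.29,.32],1.64,12)"
```

```text
at [ 0.1491 -0.607   0.3028] th 0.2408 tilt [ 0.     -0.0001]
[np.float64(2.9), np.float64(-2.01), np.float64(-0.14), 0, 0, np.float64(-0.1166)]
[np.float64(3.12), np.float64(-1.66), np.float64(-0.14), 0, 0, np.float64(-0.1166)]
[np.float64(3.29), np.float64(-1.28), np.float64(-0.14), 0, 0, np.float64(-0.1166)]
[np.float64(3.42), np.float64(-0.89), np.float64(-0.14), 0, 0, np.float64(-0.1166)]
[np.float64(3.5), np.float64(-0.49), np.float64(-0.14), 0, 0, np.float64(-0.1166)]
[np.float64(3.53), np.float64(-0.08), np.float64(-0.14), 0, 0, np.float64(-0.1166)]
[np.float64(3.51), np.float64(0.33), np.float64(-0.14), 0, 0, np.float64(-0.1166)]
[np.float64(3.45), np.float64(0.74), np.float64(-0.14), 0, 0, np.float64(-0.1166)]
[np.float64(3.34), np.float64(1.14), np.float64(-0.14), 0, 0, np.float64(-0.1166)]
[np.float64(3.19), np.float64(1.52), np.float64(-0.14), 0, 0, np.float64(-0.1166)]
[np.float64(2.99), np.float64(1.88), np.float64(-0.14), 0, 0, np.float64(-0.1166)]
[np.float64(2.75), np.float64(2.21), np.float64(-0.14), 0, 0, np.float64(-0.1166)]
```

Call:
carry_out(motion=[2.9,-2.0,-0.14,0,0,-0.117,3.1,-1.7,-0.14,0,0,-0.117,3.3,-1.3,-0.14,0,0,-0.117,3.4,-0.9,-0.14,0,0,-0.117,3.5,-0.5,-0.14,0,0,-0.117,3.5,-0.1,-0.14,0,0,-0.117], hand=8.8)

```text
clock: 1.35
tool_pos: [0.2892, -0.447, 0.3114]
eef_rot: [0.89, 0.456, 0.0, 0.0]
contact_force: [0.1, -0.2, -0.2]
opening: 1.001
```

Call:
carry_out(motion=[3.5,0.3,-0.14,0,0,-0.117,3.4,0.7,-0.14,0,0,-0.117,3.3,1.1,-0.14,0,0,-0.117,3.2,1.5,-0.14,0,0,-0.117,3.0,1.9,-0.14,0,0,-0.117,2.8,2.2,-0.14,0,0,-0.117,0,0,0,0,0,0,0,0,0,0,0,0])

```text
clock: 2.35
tool_pos: [0.4263, -0.2892, 0.3194]
eef_rot: [0.681, 0.732, -0.001, -0.0]
contact_force: [-1.2, -0.4, -0.7]
opening: 0.993
```

```bash
cat >> h.py <<'E'
def wrist(name=None):
    s=monitor.get_state(); p=snapshot('wrist'); report(p,s)
    if name: save(p,name)
    return s,p
E
python3 -c "
from h import *
s,p=wrist('w1.png'); print(p['hand_eye'],s['q'])
plan([.47,.05,.32],np.pi+.105,12)"
```

```text
blue 3296 (array([ 454.1, -287.5]), array([ 29.9, 129.3]), 2.9) ztop 0.0584
black 3384 (array([ 553.2, -278.9]), array([ 30.3, 129.1]), 2.78) ztop 0.0584
[[-1.06116141e-03 -9.53440930e-01 -3.01577962e-01  7.82462854e-02]
 [ 9.99999437e-01 -1.01208221e-03 -3.18989522e-04  4.92288210e-04]
 [-1.08402398e-06 -3.01578130e-01  9.53441467e-01 -8.20741264e-02]
 [ 0.00000000e+00  0.00000000e+00  0.00000000e+00  1.00000000e+00]] [ 0.87245323  0.57011869 -0.5847143   1.86077661  0.41508928  0.83473587
  0.14866725]
at [ 0.426  -0.2895  0.3194] th 1.6423 tilt [-0.001  -0.0008]
[np.float64(2.8), np.float64(0.57), np.float64(-0.01), 0, 0, np.float64(-0.1337)]
[np.float64(2.7), np.float64(0.94), np.float64(-0.01), 0, 0, np.float64(-0.1337)]
[np.float64(2.55), np.float64(1.29), np.float64(-0.01), 0, 0, np.float64(-0.1337)]
[np.float64(2.35), np.float64(1.61), np.float64(-0.01), 0, 0, np.float64(-0.1337)]
[np.float64(2.12), np.float64(1.91), np.float64(-0.01), 0, 0, np.float64(-0.1337)]
[np.float64(1.84), np.float64(2.18), np.float64(-0.01), 0, 0, np.float64(-0.1337)]
[np.float64(1.54), np.float64(2.4), np.float64(-0.01), 0, 0, np.float64(-0.1337)]
[np.float64(1.2), np.float64(2.59), np.float64(-0.01), 0, 0, np.float64(-0.1337)]
[np.float64(0.85), np.float64(2.72), np.float64(-0.01), 0, 0, np.float64(-0.1337)]
[np.float64(0.48), np.float64(2.81), np.float64(-0.01), 0, 0, np.float64(-0.1337)]
[np.float64(0.1), np.float64(2.85), np.float64(-0.01), 0, 0, np.float64(-0.1337)]
[np.float64(-0.29), np.float64(2.84), np.float64(-0.01), 0, 0, np.float64(-0.1337)]
```

View pics/w1.png

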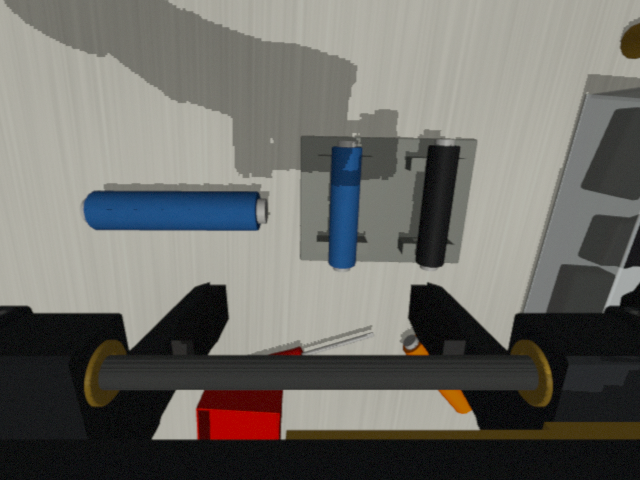

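The wrist view shows the blue barrel at (345,205) and the black one at (437,205) in the stand; the bigger blue cylinder is at (175,212). The measured position agrees with the fixed cameras. Moving on to the fixture.

Call:
carry_out(motion=[2.8,0.6,0,0,0,-0.134,2.7,0.95,0,0,0,-0.134,2.55,1.3,0,0,0,-0.134,2.35,1.6,0,0,0,-0.134,2.1,1.9,0,0,0,-0.134,1.85,2.2,0,0,0,-0.134])

```text
clock: 3.15
tool_pos: [0.4485, -0.1192, 0.3194]
eef_rot: [0.339, 0.941, -0.001, -0.0]
contact_force: [0.4, 0.4, 0.0]
opening: 0.999
```

Call:
carry_out(motion=[1.55,2.4,0,0,0,-0.134,1.2,2.6,0,0,0,-0.134,0.85,2.7,0,0,0,-0.134,0.5,2.8,0,0,0,-0.134,0.1,2.85,0,0,0,-0.134,-0.3,2.85,0,0,0,-0.134,0,0,0,0,0,0,0,0,0,0,0,0])

```text
clock: 4.15
tool_pos: [0.4695, 0.0496, 0.3191]
eef_rot: [-0.054, 0.999, -0.001, -0.001]
contact_force: [-0.1, 0.2, 0.0]
opening: 0.995
```

```bash
python3 -c "
from h import *
s,p=wrist('w2.png'); print(s['q'])
plan([.482,.055,.18],np.pi+.105,4)"
```

```text
plate (array([524.1,  59.2]), array([208.2, 167.4]), 5.97) 0.015040827252141786
knob top 678 [481.1  54.4 108.7] [483.9  54.7  98. ] [24.3 23.6 25.7]
bar (array([538.4,  61.1]), array([144.6,  34.6]), 5.38) 0.05926657479151867
post 69 [591.8  65.4 126.1]
vb 315 (array([464.4,   4. ]), array([20.7, 18. ]), 6.96)
vb 327 (array([454.3,  99.4]), array([20.1, 18.2]), 6.05)
vb 316 (array([504.2, 104.5]), array([22.2, 18. ]), 6.22)
vb 316 (array([515. ,   9.4]), array([21.1, 17.9]), 5.94)
blue 1629 (array([ 452.2, -252.6]), array([29.6, 61.8]), 2.9) ztop 0.0585
black 1976 (array([ 504.6, -261.4]), array([126.4,  88.4]), 4.24) ztop 0.0585
[ 0.41907046  0.63216522 -1.01359654  1.96703033  0.67767657  0.92980946
  0.73445575]
at [0.4695 0.0494 0.3192] th -3.0345 tilt [-0.0008 -0.0019]
[np.float64(-0.33), np.float64(0.11), np.float64(3.48), 0, 0, np.float64(0.0005)]
[np.float64(-0.33), np.float64(0.11), np.float64(3.48), 0, 0, np.float64(0.0005)]
[np.float64(-0.33), np.float64(0.11), np.float64(3.48), 0, 0, np.float64(0.0005)]
[np.float64(-0.33), np.float64(0.11), np.float64(3.48), 0, 0, np.float64(0.0005)]
```

View pics/w2.png

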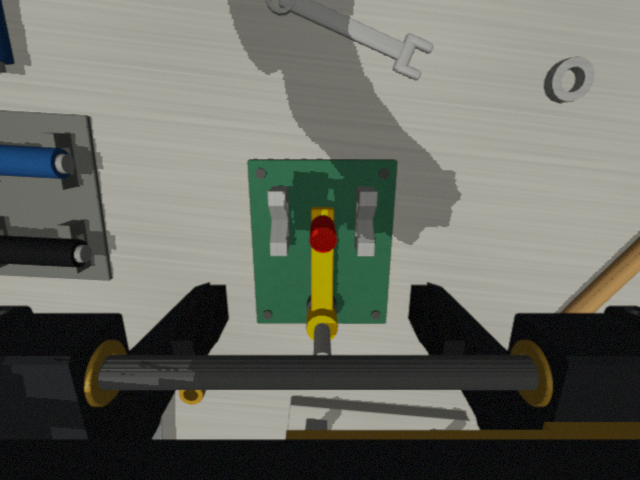

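The wrist view shows the knob at (322,234), the bar straight between the V-blocks at (279,222) and (367,222), and a clear way down. Wrist-based fixture origin is about (484, 54.8) mm with yaw 0.106. Now descending on the knob.

Call:
carry_out(motion=[-0.28,0.08,3.2,0,0,0,-0.28,0.08,3.2,0,0,0,-0.28,0.08,3.2,0,0,0,-0.28,0.08,3.2,0,0,0,-0.28,0.08,3.2,0,0,0,0,0,0.9,0,0,0,0,0,0.9,0,0,0,0,0,0.8,0,0,0])

```text
clock: 5.2
tool_pos: [0.4835, 0.0566, 0.1338]
eef_rot: [-0.055, 0.998, -0.0, 0.001]
contact_force: [0.2, -0.7, 0.0]
opening: 1.0
```

Call:
carry_out(motion=[0,0,0,0,0,0,0,0,0,0,0,0,0,0,0,0,0,0,0,0,0,0,0,0,0,0,0,0,0,0,0,0,0,0,0,0], hand=1.5, grip_force=35)

```text
clock: 5.95
tool_pos: [0.4831, 0.0569, 0.1335]
eef_rot: [-0.056, 0.998, -0.0, 0.0]
contact_force: [-0.5, 0.2, 0.4]
opening: 0.341
```

Call:
carry_out(motion=[0,0,0,0,0,0,0,0,0,0,0,0,0,0,0,0,0,0])

```text
clock: 6.32
tool_pos: [0.4831, 0.0568, 0.1335]
eef_rot: [-0.056, 0.998, -0.0, -0.0]
contact_force: [-0.6, -0.6, -0.2]
opening: 0.285
```

Call:
carry_out(motion=[0,0,-1,0,0,0,0,0,-1,0,0,0,0,0,0,0,0,0])

```text
clock: 6.7
tool_pos: [0.4835, 0.0569, 0.1543]
eef_rot: [-0.055, 0.998, 0.0, 0.001]
contact_force: [3.9, 0.2, -5.3]
opening: 0.284
```

Call:
carry_out(motion=[0,0,-1,0,0,0,0,0,-1,0,0,0,0,0,-0.9,0,0,0,0,0,0,0,0,0,0,0,0,0,0,0])

```text
clock: 7.32
tool_pos: [0.4835, 0.0569, 0.1826]
eef_rot: [-0.056, 0.998, 0.0, 0.001]
contact_force: [4.7, -0.3, -6.6]
opening: 0.286
```

```bash
python3 -c "
from h import *
s=monitor.get_state();print(s['contact_force'],s['moment'],s['q'])
p=snapshot('side');report(p);save(p,'s2.png');p=snapshot('top');report(p)"
```

```text
[ 4.74399357 -0.25902568 -6.6347432 ] [ 0.06898485 -1.12938967 -0.0302292 ] [ 0.25853935  0.83170274 -0.79232516  2.06398904  0.98830137  0.68175505
  0.47465614]
plate (array([523.1,  63. ]), array([207.5, 163.9]), 6.16) 0.01644448982519886
post 156 [597.   68.7 126. ]
vb 95 (array([464.3,   5. ]), array([23.4, 21.4]), 10.6)
vb 35 (array([595.5,  71.1]), array([16.1,  9.1]), 33.82)
vb 115 (array([502.6, 104.8]), array([22.6, 21.2]), 4.86)
vb 110 (array([453.9, 100. ]), array([21.9, 20.6]), 1.62)
blue 473 (array([ 453.1, -285.8]), array([ 30.1, 131.9]), 2.76) ztop 0.0614
black 191 (array([ 545.7, -300.8]), array([21.5, 87.3]), 14.8) ztop 0.0612
plate (array([530. ,  74.6]), array([ 58.9, 257.8]), 58.6) 0.015427991222257242
post 70 [600.   66.6 126.5]
vb 17 (array([449.8, 105.8]), array([12.9,  5.2]), 2.25)
blue 712 (array([ 451.9, -287.7]), array([ 27. , 128.1]), 2.19) ztop 0.0605
black 709 (array([ 551.8, -278.1]), array([ 29.2, 128.2]), 3.93) ztop 0.0606
```

Call:
carry_out(motion=[-0.11,1.43,0,0,0,0.125,-0.11,1.43,0,0,0,0.125,-0.11,1.43,0,0,0,0.125,-0.11,1.43,0,0,0,0.125])

```text
clock: 7.92
tool_pos: [0.4924, 0.1129, 0.1823]
eef_rot: [0.195, 0.981, -0.0, 0.0]
contact_force: [6.8, -2.3, -7.2]
opening: 0.286
```

Call:
carry_out(motion=[-0.11,1.43,0,0,0,0.125,-0.11,1.43,0,0,0,0.125,0,0,0,0,0,0])

```text
clock: 8.3
tool_pos: [0.5068, 0.1374, 0.1822]
eef_rot: [0.314, 0.949, -0.001, 0.001]
contact_force: [5.6, -2.5, -7.1]
opening: 0.284
```

```bash
cat >> h.py <<'E'
def tf():
    s=monitor.get_state(); M=R.from_quat(s['eef_rot']).as_matrix()
    c=M.T@(np.array([.5985,.0667,0])-s['tool_pos'])
    print('F tool',np.round(M.T@s['contact_force'],1),'centre in tool cm',np.round(100*c[:2],2),'knob az',np.round(np.arctan2(s['tool_pos'][1]-.0667,s['tool_pos'][0]-.5985),3),'tilt',np.round(M[:2,2],4),'q',np.round(s['q'],2),np.round(s['tool_pos'],4))
E
python3 -c "
from h import *
tf()"
```

```text
F tool [-5.9  1.4  7.1] centre in tool cm [-11.55  -0.18] knob az 2.484 tilt [ 0.0006 -0.0019] q [ 0.02  0.81 -0.62  1.96  0.8   0.64 -0.2 ] [0.5068 0.1374 0.1822]
```

Call:
carry_out(motion=[-0.11,1.43,0,0,0,0.125,-0.11,1.43,0,0,0,0.125,-0.11,1.43,0,0,0,0.125,-0.11,1.43,0,0,0,0.125,-0.11,1.43,0,0,0,0.125,-0.11,1.43,0,0,0,0.125,0,0,0,0,0,0])

```text
clock: 9.18
tool_pos: [0.5778, 0.1808, 0.1815]
eef_rot: [0.64, 0.769, -0.001, -0.0]
contact_force: [2.8, -0.6, -6.8]
opening: 0.283
```

Call:
carry_out(motion=[0,0,0.8,0,0,0,0,0,0.8,0,0,0,0,0,0.8,0,0,0,0,0,0.8,0,0,0,0,0,0.8,0,0,0,0,0,0.6,0,0,0,0,0,0,0,0,0])

```text
clock: 10.05
tool_pos: [0.578, 0.1811, 0.136]
eef_rot: [0.64, 0.768, -0.0, -0.0]
contact_force: [1.6, -1.5, -5.3]
opening: 0.285
```

```bash
python3 -c "
from h import *
tf()"
```

```text
F tool [-1.7  1.3  5.3] centre in tool cm [-11.62  -0.05] knob az 1.748 tilt [-0.0006 -0.0005] q [-0.15  0.92 -0.42  1.74  0.6   0.62 -0.73] [0.578  0.1811 0.136 ]
```

Call:
carry_out(motion=[0,0,0.2,0,0,0,0,0,0.1,0,0,0,0,0,0,0,0,0,0,0,0,0,0,0])

```text
clock: 10.55
tool_pos: [0.5783, 0.1815, 0.1339]
eef_rot: [0.64, 0.768, 0.0, 0.0]
contact_force: [1.9, -0.8, -0.4]
opening: 0.285
```

Down on its stop (the load has gone from the hand). Releasing and rising.

Call:
carry_out(motion=[0,0,0,0,0,0,0,0,0,0,0,0,0,0,0,0,0,0,0,0,0,0,0,0], hand=7)

```text
clock: 11.05
tool_pos: [0.5781, 0.1813, 0.1335]
eef_rot: [0.64, 0.768, -0.0, -0.0]
contact_force: [-0.0, -0.4, -0.4]
opening: 0.717
```

Call:
carry_out(motion=[0,0,-1,0,0,0,0,0,-2,0,0,0,0,0,-4,0,0,0,0,0,-5,0,0,0,0,0,-4,0,0,0])

```text
clock: 11.68
tool_pos: [0.5784, 0.1816, 0.2972]
eef_rot: [0.64, 0.769, 0.001, 0.001]
contact_force: [1.2, 0.3, -0.4]
opening: 0.793
```

Run:
```python
from h import *
s,p=wrist('w3.png')
tf()
plan([.41,-.2876,.29],np.pi/2+.06,14)
```

```text
plate (array([524.2,  61.4]), array([207.4, 167.1]), 5.95) 0.015131094187975869
knob top 804 [578.2 183.5 108.8] [578.6 181.1  98. ] [24.8 24.6 25.6]
bar (array([588.9, 126.2]), array([ 34.8, 146.6]), 9.7) 0.059389134749827044
post 49 [597.3  75.  125.3]
vb 364 (array([454.5, 100.5]), array([21.4, 18.7]), 7.1)
vb 336 (array([504.5, 105.7]), array([20.9, 18.9]), 4.76)
vb 158 (array([517.3,  11.7]), array([15.5, 17.2]), 2.56)
F tool [ 1.2  0.4 -4.1] centre in tool cm [-11.85  -0.65] knob az 1.726 tilt [0.0105 0.0049] q [-0.07  0.71 -0.56  1.62  0.44  0.93 -0.6 ] [0.5803 0.1829 0.3023]
at [0.5803 0.1829 0.3023] th 1.7528 tilt [0.0105 0.0049]
[np.float64(-3.09), np.float64(-1.8), np.float64(0.09), 0, 0, np.float64(0.0087)]
[np.float64(-3.1), np.float64(-1.78), np.float64(0.09), 0, 0, np.float64(0.0087)]
[np.float64(-3.12), np.float64(-1.75), np.float64(0.09), 0, 0, np.float64(0.0087)]
[np.float64(-3.13), np.float64(-1.72), np.float64(0.09), 0, 0, np.float64(0.0087)]
[np.float64(-3.15), np.float64(-1.7), np.float64(0.09), 0, 0, np.float64(0.0087)]
[np.float64(-3.16), np.float64(-1.67), np.float64(0.09), 0, 0, np.float64(0.0087)]
[np.float64(-3.18), np.float64(-1.64), np.float64(0.09), 0, 0, np.float64(0.0087)]
[np.float64(-3.19), np.float64(-1.61), np.float64(0.09), 0, 0, np.float64(0.0087)]
[np.float64(-3.2), np.float64(-1.59), np.float64(0.09), 0, 0, np.float64(0.0087)]
[np.float64(-3.22), np.float64(-1.56), np.float64(0.09), 0, 0, np.float64(0.0087)]
[np.float64(-3.23), np.float64(-1.53), np.float64(0.09), 0, 0, np.float64(0.0087)]
[np.float64(-3.24), np.float64(-1.5), np.float64(0.09), 0, 0, np.float64(0.0087)]
[np.float64(-3.26), np.float64(-1.47), np.float64(0.09), 0, 0, np.float64(0.0087)]
[np.float64(-3.27), np.float64(-1.44), np.float64(0.09), 0, 0, np.float64(0.0087)]
```

View pics/w3.png

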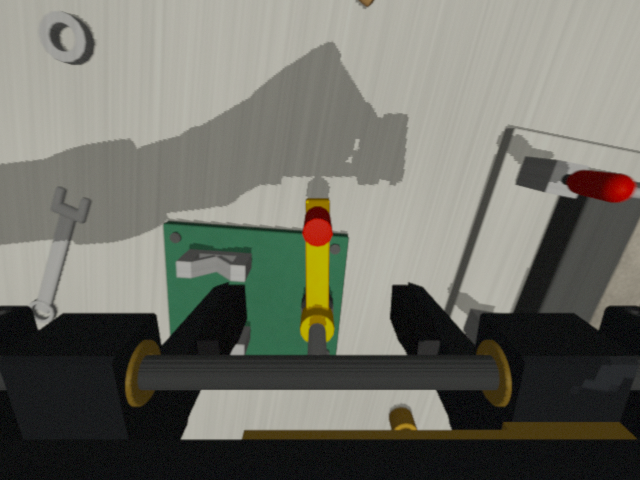

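View: the bar is open at (317,265), its knob at (317,228), clear of the V-blocks, and the knob height of 109 mm says it is fully down. Going to the barrel.

Call:
carry_out(motion=[-3.4,-1.6,0,0,0,0,-3.4,-1.6,0,0,0,0,-3.4,-1.6,0,0,0,0,-3.4,-1.6,0,0,0,0,-3.4,-1.6,0,0,0,0,-3.4,-1.6,0,0,0,0,-3.4,-1.6,0,0,0,0], hand=8)

```text
clock: 12.6
tool_pos: [0.5109, -0.0742, 0.2948]
eef_rot: [0.64, 0.769, 0.0, 0.001]
contact_force: [0.1, -0.2, -0.2]
opening: 0.908
```

Call:
carry_out(motion=[-3.4,-1.6,0,0,0,0.055,-3.4,-1.8,0,0,0,0.055,-3.4,-2.0,0,0,0,0,-3.4,-2,0,0,0,0,-3.4,-2,0,0,0,0,-3.0,-1.8,0,0,0,0,0,0,0,0,0,0,0,0,0,0,0,0])

```text
clock: 13.6
tool_pos: [0.4203, -0.282, 0.2944]
eef_rot: [0.681, 0.732, 0.001, 0.001]
contact_force: [0.1, 1.7, -0.9]
opening: 0.905
```

```bash
cat >> h.py <<'E'
def barrel(p,st=None,c=(.454,-.2875),zmin=.03,r=.1):
    W=cloud(p,st); hsv=cv2.cvtColor(p['frame'],cv2.COLOR_RGB2HSV)
    m=(hsv[...,0]>100)&(hsv[...,0]<125)&(hsv[...,1]>110)&(np.hypot(W[...,0]-c[0],W[...,1]-c[1])<r)&(W[...,2]>zmin)
    m=cv2.erode(m.astype(np.uint8),np.ones((3,3)))>0
    P=W[m]; zt=np.percentile(P[:,2],98)
    T=P[P[:,2]>zt-.006]  # crest
    d=np.linalg.svd(T[:,:2]-T[:,:2].mean(0),full_matrices=False)[2][0]; d*=np.sign(d[1])
    q=(P[:,:2]-T[:,:2].mean(0))@d; mid=T[:,:2].mean(0)+d*(q.min()+q.max())/2
    e=(P[:,:2]-mid)@np.array([d[1],-d[0]])
    print('barrel n',len(P),'mid',np.round(mid*1000,1),'yaw',round(float(np.arctan2(-d[0],d[1])),4),'len',round(np.ptp(q)*1000,1),'side',np.round([e.min()*1000,e.max()*1000],1),'ztop',round(zt*1000,1))
E
python3 - <<'E'
from h import *
s=monitor.get_state(); p=snapshot('wrist'); save(p,'w4.png'); barrel(p,s); report(p,s); tf()
for n in('top','side'): barrel(snapshot(n))
E
```

```text
barrel n 3417 mid [ 453.9 -287.1] yaw 0.0499 len 126.8 side [-98.9  14.3] ztop 58.7
blue 3717 (array([ 454.1, -287.4]), array([ 30.2, 129.2]), 2.89) ztop 0.0584
black 3795 (array([ 553.6, -279. ]), array([ 30.2, 129.5]), 2.76) ztop 0.0583
F tool [0.  0.5 0.5] centre in tool cm [33.42 20.28] knob az -2.043 tilt [0.0015 0.0001] q [ 0.87  0.6  -0.59  1.92  0.47  0.77  0.09] [ 0.4205 -0.2816  0.2943]
barrel n 234 mid [ 450.5 -249.4] yaw 0.0872 len 47.6 side [-14.2  10.9] ztop 61.5
barrel n 367 mid [ 452.5 -284. ] yaw 0.0478 len 123.9 side [-12.8  11.9] ztop 62.5
```

Call:
carry_out(motion=[-0.2,0.82,2.5,0,0,0.022,-0.2,0.82,2.5,0,0,0,-0.2,0.83,2.5,0,0,0,-0.2,0.83,2.5,0,0,0,0,0,2.5,0,0,0,0,0,2.0,0,0,0,0,0,1.5,0,0,0,0,0,0,0,0,0])

```text
clock: 14.75
tool_pos: [0.4531, -0.2882, 0.1328]
eef_rot: [0.689, 0.725, -0.0, -0.001]
contact_force: [0.7, 0.1, 0.9]
opening: 0.906
```

Call:
carry_out(motion=[0,0,0,0,0,0])

```text
clock: 14.88
tool_pos: [0.4536, -0.2888, 0.1341]
eef_rot: [0.689, 0.725, 0.0, 0.001]
contact_force: [0.1, 0.9, -0.4]
opening: 0.909
```

Run:
```python
from h import *
tf()
```

```text
F tool [0.9 0.1 0.4] centre in tool cm [34.78 16.24] knob az -1.958 tilt [ 0.0011 -0.0004] q [ 0.7   0.86 -0.37  1.95  0.68  0.46 -0.12] [ 0.4536 -0.2888  0.1341]
```

Call:
carry_out(motion=[0.14,0,1.5,0,0,0,0,0,1.2,0,0,0,0,0,1.0,0,0,0,0,0,1.0,0,0,0,0,0,0,0,0,0])

```text
clock: 15.5
tool_pos: [0.4527, -0.2872, 0.0856]
eef_rot: [0.689, 0.725, -0.0, -0.001]
contact_force: [-0.4, 0.0, 0.3]
opening: 0.907
```

Call:
carry_out(motion=[0,0,0,0,0,0,0,0,0,0,0,0,0,0,0,0,0,0,0,0,0,0,0,0,0,0,0,0,0,0,0,0,0,0,0,0,0,0,0,0,0,0,0,0,0,0,0,0], hand=2.2, grip_force=30)

```text
clock: 16.5
tool_pos: [0.4542, -0.2875, 0.0868]
eef_rot: [0.689, 0.725, 0.001, 0.001]
contact_force: [4.3, -0.2, -0.5]
opening: 0.345
```

Call:
carry_out(motion=[0,0,-1,0,0,0,0,0,-2.5,0,0,0,0,0,-4,0,0,0,0,0,-4,0,0,0,0,0,-2.5,0,0,0,0,0,0,0,0,0,0,0,0,0,0,0])

```text
clock: 17.38
tool_pos: [0.4513, -0.2875, 0.2254]
eef_rot: [0.689, 0.724, -0.001, -0.002]
contact_force: [0.1, 0.9, -3.6]
opening: 0.35
```

Run:
```python
from h import *
s=monitor.get_state(); p=snapshot('side'); save(p,'s3.png'); barrel(p,None,s['tool_pos'][:2],.12,.11)
barrel(snapshot('top'),None,s['tool_pos'][:2],.12,.11)
s=monitor.get_state(); p=snapshot('wrist'); save(p,'w5.png'); barrel(p,s,s['tool_pos'][:2],.12,.11)
tf()
plan([.484,.0548,.227],np.pi/2+.106,10)
```

```text
barrel n 330 mid [ 449.5 -283.3] yaw 0.044 len 125.6 side [-13.7  13.3] ztop 200.0
barrel n 250 mid [ 447.2 -243.8] yaw -0.0421 len 39.0 side [-14.5  10.9] ztop 199.9
barrel n 15489 mid [ 451.4 -279.5] yaw 0.0502 len 114.6 side [-15.   15.7] ztop 196.9
F tool [-0.3  0.2  3.6] centre in tool cm [34.58 16.47] knob az -1.963 tilt [-0.003   0.0012] q [ 0.79  0.73 -0.51  1.9   0.56  0.67 -0.02] [ 0.452  -0.2872  0.2252]
at [ 0.452  -0.2872  0.2252] th 1.621 tilt [-0.003   0.0012]
[np.float64(3.4), np.float64(0.49), np.float64(-0.02), 0, 0, np.float64(-0.0056)]
[np.float64(3.4), np.float64(0.51), np.float64(-0.02), 0, 0, np.float64(-0.0056)]
[np.float64(3.39), np.float64(0.53), np.float64(-0.02), 0, 0, np.float64(-0.0056)]
[np.float64(3.39), np.float64(0.55), np.float64(-0.02), 0, 0, np.float64(-0.0056)]
[np.float64(3.39), np.float64(0.57), np.float64(-0.02), 0, 0, np.float64(-0.0056)]
[np.float64(3.38), np.float64(0.59), np.float64(-0.02), 0, 0, np.float64(-0.0056)]
[np.float64(3.38), np.float64(0.6), np.float64(-0.02), 0, 0, np.float64(-0.0056)]
[np.float64(3.38), np.float64(0.62), np.float64(-0.02), 0, 0, np.float64(-0.0056)]
[np.float64(3.37), np.float64(0.64), np.float64(-0.02), 0, 0, np.float64(-0.0056)]
[np.float64(3.37), np.float64(0.66), np.float64(-0.02), 0, 0, np.float64(-0.0056)]
```

View pics/w5.png

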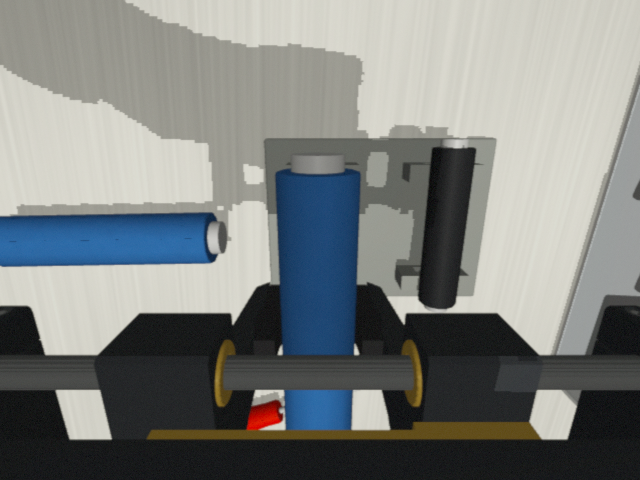

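View: barrel held between the fingers at (318,290), level and along the tool, with the black barrel still in its rest at (447,225). Carrying it to the fixture.

Call:
carry_out(motion=[3.4,0.5,0,0,0,0,3.4,0.5,0,0,0,-0.011,3.4,0.55,0,0,0,-0.011,3.4,0.55,0,0,0,-0.011,3.4,0.55,0,0,0,-0.011,3.4,0.6,0,0,0,-0.011,3.4,0.6,0,0,0,0,3.4,0.6,0,0,0,0])

```text
clock: 18.52
tool_pos: [0.476, -0.0117, 0.2258]
eef_rot: [0.669, 0.743, -0.001, -0.001]
contact_force: [0.5, -0.6, -3.6]
opening: 0.346
```

Call:
carry_out(motion=[3.35,0.6,0,0,0,0,3.35,0.65,0,0,0,0,0,0,0,0,0,0,0,0,0,0,0,0,0,0,0,0,0,0])

```text
clock: 19.15
tool_pos: [0.4814, 0.0537, 0.2261]
eef_rot: [0.67, 0.743, -0.001, -0.0]
contact_force: [-0.4, -0.2, -3.9]
opening: 0.35
```

Run:
```python
from h import *
s=monitor.get_state(); p=snapshot('wrist'); report(p,s); save(p,'w6.png'); barrel(p,s,s['tool_pos'][:2],.12,.11)
p=snapshot('side'); barrel(p,None,s['tool_pos'][:2],.12,.11)
s=monitor.get_state(); tf(); print(s['clock'])
plan([.484,.0548,.12],np.pi/2+.106,4)
```

```text
plate (array([524.4,  59.1]), array([207.7, 167.1]), 5.84) 0.015089570192775709
knob top 2801 [574.6 178.6 108.5] [578.5 180.2  98.1] [26.3 25.6 25.9]
bar (array([585.4, 123. ]), array([ 36. , 149.6]), 13.24) 0.059027092496300435
post 789 [597.3  67.9 127.4]
vb 136 (array([449.3, 105. ]), array([11.2,  7.4]), 8.85)
vb 389 (array([505.5, 105.8]), array([19. , 17.6]), 5.83)
vb 64 (array([520.8,  17.4]), array([6.4, 5.2]), 1.99)
barrel n 15521 mid [480.7  61.5] yaw 0.1041 len 113.9 side [-15.1  15.8] ztop 197.8
barrel n 525 mid [478.3  68.3] yaw 0.1181 len 100.7 side [-13.4  14.6] ztop 200.7
F tool [ 0.4 -0.1  3.2] centre in tool cm [ 0.08 11.77] knob az -3.033 tilt [-0.0005 -0.0007] q [ 0.06  0.66 -0.43  2.05  0.53  0.54 -0.65] [0.4816 0.0539 0.2263]
19.25
at [0.4816 0.0539 0.2263] th 1.674 tilt [-0.0005 -0.0007]
[np.float64(0.02), np.float64(0.06), np.float64(2.66), 0, 0, np.float64(-0.0007)]
[np.float64(0.02), np.float64(0.06), np.float64(2.66), 0, 0, np.float64(-0.0007)]
[np.float64(0.02), np.float64(0.06), np.float64(2.66), 0, 0, np.float64(-0.0007)]
[np.float64(0.02), np.float64(0.06), np.float64(2.66), 0, 0, np.float64(-0.0007)]
```

Call:
carry_out(motion=[0.08,0.27,2,0,0,0,0,0,2.5,0,0,0,0,0,2.5,0,0,0,0,0,2.5,0,0,0,0,0,1.5,0,0,0,0,0,0.8,0,0,0,0,0,0,0,0,0,0,0,0,0,0,0])

```text
clock: 20.25
tool_pos: [0.4847, 0.0561, 0.109]
eef_rot: [0.669, 0.743, 0.0, 0.0]
contact_force: [0.1, -0.6, -3.8]
opening: 0.346
```

Run:
```python
from h import *
tf()
s=monitor.get_state()
p=snapshot('side'); barrel(p,None,s['tool_pos'][:2],.04,.11)
tf()
```

```text
F tool [-0.6  0.   3.8] centre in tool cm [-0.13 11.42] knob az -3.048 tilt [0.001  0.0002] q [-0.09  0.87 -0.19  2.11  0.7   0.23 -0.8 ] [0.4847 0.0561 0.109 ]
barrel n 447 mid [481.7  74.6] yaw 0.1124 len 93.6 side [-14.2  14.5] ztop 83.9
F tool [ 0.5 -0.4  4.6] centre in tool cm [-0.14 11.41] knob az -3.049 tilt [0.0012 0.0003] q [-0.09  0.87 -0.19  2.11  0.7   0.23 -0.8 ] [0.4847 0.0561 0.1091]
```

Call:
carry_out(motion=[-0.12,-0.03,0.3,0,0,0,0,0,0.3,0,0,0,0,0,0.2,0,0,0,0,0,0.1,0,0,0,0,0,0,0,0,0,0,0,0,0,0,0])

```text
clock: 21.05
tool_pos: [0.4845, 0.055, 0.0997]
eef_rot: [0.669, 0.743, 0.0, 0.0]
contact_force: [1.4, 0.4, 0.2]
opening: 0.349
```

Supported by the V-blocks (weight off the hand, z as expected). Releasing.

Call:
carry_out(motion=[0,0,0,0,0,0,0,0,0,0,0,0,0,0,0,0,0,0,0,0,0,0,0,0], hand=6)

```text
clock: 21.55
tool_pos: [0.4841, 0.0549, 0.0995]
eef_rot: [0.669, 0.743, -0.0, 0.0]
contact_force: [-0.4, -0.6, 0.1]
opening: 0.678
```

Call:
carry_out(motion=[0,0,-1,0,0,0,0,0,-2,0,0,0,0,0,-4,0,0,0,0,0,-5,0,0,0,0,0,-5,0,0,0,0,0,-2,0,0,0,0,0,0,0,0,0,0,0,0,0,0,0])

```text
clock: 22.55
tool_pos: [0.4835, 0.0545, 0.2889]
eef_rot: [0.669, 0.743, -0.001, -0.0]
contact_force: [-0.2, 0.4, -1.0]
opening: 0.682
```

Run:
```python
from h import *
s=monitor.get_state(); p=snapshot('wrist'); report(p,s); save(p,'w7.png'); barrel(p,s,(.484,.055),.045,.08)
for n in('side','top'): barrel(snapshot(n),None,(.484,.055),.045,.08)
tf()
```

```text
plate (array([524.3,  59.5]), array([207.3, 167.1]), 6.01) 0.015124276333123104
knob top 1423 [575.1 178.7 108.6] [578.1 179.6  98.3] [25.3 24.3 26.5]
bar (array([590.5, 124.1]), array([ 35. , 148.8]), 7.51) 0.059127477589855204
post 453 [597.5  67.8 127.5]
vb 434 (array([454.1, 100.5]), array([19.9, 17.9]), 4.99)
vb 418 (array([505.5, 105.7]), array([18.7, 17.8]), 7.48)
vb 363 (array([463.3,  10.4]), array([19.5, 29.6]), 5.07)
vb 346 (array([515.3,  10.3]), array([19.1, 18.6]), 6.49)
barrel n 3793 mid [484.3  55.3] yaw 0.1067 len 127.0 side [-13.6  14.9] ztop 71.8
barrel n 711 mid [483.1  56.5] yaw 0.1107 len 126.3 side [-13.5  12.6] ztop 74.6
barrel n 403 mid [484.   33.6] yaw 0.0926 len 82.4 side [-13.8  10.9] ztop 74.4
F tool [ 0.4 -0.7 -1. ] centre in tool cm [-0.02 11.63] knob az -3.038 tilt [-0.0024 -0.0005] q [ 0.14  0.58 -0.54  1.98  0.45  0.71 -0.57] [0.4836 0.0548 0.2884]
```

View pics/w7.png

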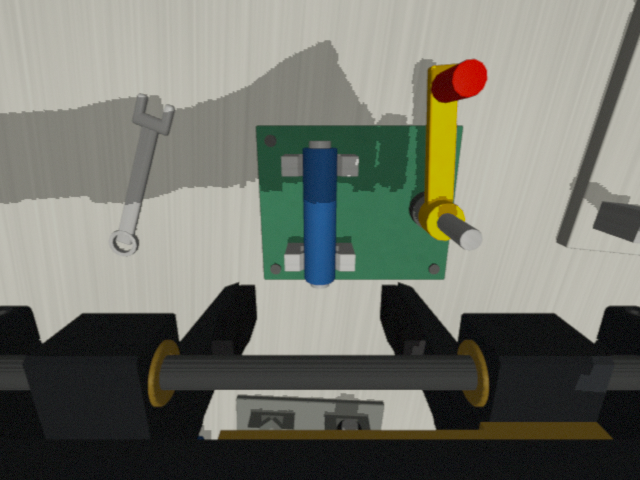

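View: the blue barrel lies in both V-blocks at (320,215), with the bar still open at (440,150). Measured middle (484.3, 55.3) and top 71.8 mm, so it's seated and centred. Back to the knob.

Call:
carry_out(motion=[2.9,2.7,0,0,0,0,2.9,2.7,0,0,0,0,2.9,2.7,0,0,0,0,2.9,2.6,0,0,0,-0.078,0,0,3,0,0,0,0,0,4,0,0,0,0,0,3,0,0,0,0,0,0,0,0,0], hand=7.5)

```text
clock: 23.7
tool_pos: [0.5766, 0.1808, 0.1865]
eef_rot: [0.639, 0.769, -0.003, -0.001]
contact_force: [0.1, 0.4, 0.1]
opening: 0.852
```

Call:
carry_out(motion=[0,0,0,0,0,0])

```text
clock: 23.82
tool_pos: [0.5787, 0.182, 0.1901]
eef_rot: [0.639, 0.769, 0.0, 0.0]
contact_force: [0.6, -0.9, 1.1]
opening: 0.852
```

Run:
```python
from h import *
tf(); plan([.5783,.1813,.1338],1.752,4)
```

```text
F tool [-1.   0.4 -1.1] centre in tool cm [-11.7   -0.17] knob az 1.741 tilt [0.0006 0.0005] q [-0.12  0.85 -0.47  1.71  0.54  0.72 -0.69] [0.5787 0.182  0.1901]
at [0.5787 0.182  0.1901] th 1.754 tilt [0.0006 0.0005]
[np.float64(-0.01), np.float64(-0.01), np.float64(1.41), 0, 0, np.float64(0.0005)]
[np.float64(-0.01), np.float64(-0.01), np.float64(1.41), 0, 0, np.float64(0.0005)]
[np.float64(-0.01), np.float64(-0.01), np.float64(1.41), 0, 0, np.float64(0.0005)]
[np.float64(-0.01), np.float64(-0.01), np.float64(1.41), 0, 0, np.float64(0.0005)]
```

Call:
carry_out(motion=[-0.05,-0.05,2,0,0,0,0,0,1.8,0,0,0,0,0,1.2,0,0,0,0,0,0.6,0,0,0,0,0,0,0,0,0,0,0,0,0,0,0])

```text
clock: 24.58
tool_pos: [0.5783, 0.1811, 0.1339]
eef_rot: [0.64, 0.769, 0.0, 0.0]
contact_force: [-0.1, 1.3, -0.0]
opening: 0.853
```

Call:
carry_out(motion=[0,0,0,0,0,0,0,0,0,0,0,0,0,0,0,0,0,0,0,0,0,0,0,0,0,0,0,0,0,0,0,0,0,0,0,0,0,0,0,0,0,0,0,0,0,0,0,0], hand=1.5, grip_force=35)

```text
clock: 25.58
tool_pos: [0.578, 0.1809, 0.1335]
eef_rot: [0.64, 0.769, -0.0, 0.0]
contact_force: [0.3, 0.4, 0.5]
opening: 0.286
```

Call:
carry_out(motion=[0,0,-1,0,0,0,0,0,-1,0,0,0,0,0,-1,0,0,0,0,0,-1,0,0,0,0,0,-0.9,0,0,0,0,0,0,0,0,0,0,0,0,0,0,0])

```text
clock: 26.45
tool_pos: [0.578, 0.1803, 0.1823]
eef_rot: [0.64, 0.769, -0.0, 0.0]
contact_force: [0.7, -2.8, -5.9]
opening: 0.283
```

Run:
```python
from h import *
tf()
```

```text
F tool [-2.8  0.2  5.9] centre in tool cm [-11.53  -0.05] knob az 1.749 tilt [-0.0001 -0.001 ] q [-0.12  0.86 -0.46  1.72  0.55  0.7  -0.69] [0.578  0.1803 0.1823]
```

Call:
carry_out(motion=[-0.09,-1.43,0,0,0,-0.125,-0.09,-1.43,0,0,0,-0.125,-0.09,-1.43,0,0,0,-0.125,-0.09,-1.43,0,0,0,-0.125,-0.09,-1.43,0,0,0,-0.125,-0.09,-1.43,0,0,0,-0.125])

```text
clock: 27.2
tool_pos: [0.5068, 0.1361, 0.1824]
eef_rot: [0.312, 0.95, -0.0, 0.0]
contact_force: [2.6, -3.4, -6.7]
opening: 0.284
```

Call:
carry_out(motion=[-0.09,-1.43,0,0,0,-0.125,-0.09,-1.43,0,0,0,-0.125,-0.09,-1.43,0,0,0,-0.125,-0.09,-1.43,0,0,0,-0.125,-0.09,-1.43,0,0,0,-0.125,-0.09,-1.43,0,0,0,-0.125,0,0,0,0,0,0,0,0,0,0,0,0])

```text
clock: 28.2
tool_pos: [0.4847, 0.0557, 0.1825]
eef_rot: [-0.055, 0.998, -0.0, -0.0]
contact_force: [-1.2, -1.5, -6.2]
opening: 0.285
```

Run:
```python
from h import *
tf()
p=snapshot('side'); report(p); save(p,'s5.png')
```

```text
F tool [ 1.4 -1.3  6.2] centre in tool cm [-11.45  -0.15] knob az -3.045 tilt [-0.0007 -0.0002] q [ 0.26  0.84 -0.8   2.06  0.99  0.69  0.48] [0.4847 0.0557 0.1825]
plate (array([522.5,  67.1]), array([205.9, 155.9]), 5.89) 0.016375073598457912
post 119 [596.   68.9 127.1]
vb 97 (array([463.5,   3.9]), array([20.2, 21.4]), 5.13)
vb 27 (array([594.5,  72.5]), array([16.5,  5.7]), 27.23)
vb 99 (array([505.2, 105.1]), array([18.5, 19.9]), 6.91)
vb 114 (array([453.8,  98.8]), array([21. , 21.8]), 6.28)
vb 24 (array([477.3, 123.4]), array([18.4,  3.9]), 6.84)
black 223 (array([ 545.9, -297.5]), array([24. , 91.9]), 15.0) ztop 0.0612
```

Call:
carry_out(motion=[0,-0.1,0,0,0,0,0,0,0.6,0,0,0,0,0,0.6,0,0,0,0,0,0.5,0,0,0,0,0,0.3,0,0,0,0,0,0,0,0,0])

```text
clock: 29.0
tool_pos: [0.4848, 0.0544, 0.1623]
eef_rot: [-0.056, 0.998, 0.0, -0.0]
contact_force: [-2.1, 0.1, -6.5]
opening: 0.287
```

Call:
carry_out(motion=[0,0,0.2,0,0,0,0,0,0.15,0,0,0,0,0,0,0,0,0,0,0,0,0,0,0])

```text
clock: 29.5
tool_pos: [0.4849, 0.0544, 0.1599]
eef_rot: [-0.056, 0.998, -0.0, 0.0]
contact_force: [-5.2, -1.0, 4.0]
opening: 0.285
```

On the barrel: the load has reversed and the height is 71 mm. Releasing and rising.

Call:
carry_out(motion=[0,0,-0.05,0,0,0,0,0,0,0,0,0,0,0,0,0,0,0])

```text
clock: 29.88
tool_pos: [0.4849, 0.0544, 0.1599]
eef_rot: [-0.056, 0.998, -0.0, 0.0]
contact_force: [-6.0, -0.3, 2.4]
opening: 0.286
```

Call:
carry_out(motion=[0,0,0,0,0,0,0,0,0,0,0,0,0,0,0,0,0,0,0,0,0,0,0,0], hand=6)

```text
clock: 30.38
tool_pos: [0.4855, 0.0544, 0.1596]
eef_rot: [-0.056, 0.998, 0.0, 0.0]
contact_force: [-0.9, -1.1, 0.4]
opening: 0.68
```

Call:
carry_out(motion=[0,0,-1,0,0,0,0,0,-2,0,0,0,0,0,-4,0,0,0,0,0,-5,0,0,0,0,0,-4,0,0,0,0,0,0,0,0,0,0,0,0,0,0,0,0,0,0,0,0,0])

```text
clock: 31.38
tool_pos: [0.4844, 0.0539, 0.3184]
eef_rot: [-0.056, 0.998, -0.0, -0.001]
contact_force: [0.5, 0.3, -0.9]
opening: 0.683
```

Run:
```python
from h import *
s=monitor.get_state(); p=snapshot('wrist'); report(p,s); save(p,'w8.png'); barrel(p,s,(.484,.055),.045,.08)
p=snapshot('side'); barrel(p,None,(.484,.055),.045,.08); report(p)
tf()
```

```text
plate (array([524.1,  59.1]), array([207.5, 167.1]), 6.02) 0.015050104843483875
knob top 908 [480.3  53.9 132. ] [484.1  54.3 112.2] [24.3 24.5 45.4]
bar (array([537.1,  60.2]), array([141.6,  33.3]), 6.17) 0.08241858097746196
post 899 [518.   57.6 130.4]
vb 360 (array([464.3,   4.5]), array([20.2, 18.8]), 6.46)
vb 342 (array([454.7,  99.4]), array([20.6, 18.4]), 5.98)
vb 287 (array([516.3,   9.3]), array([18.1, 17.8]), 5.81)
vb 291 (array([506.6, 104.7]), array([18. , 18.2]), 7.17)
black 1776 (array([ 552. , -251.6]), array([30.2, 76. ]), 3.24) ztop 0.0585
barrel n 2423 mid [483.8  54.6] yaw 0.1046 len 125.9 side [-14.   13.5] ztop 71.7
barrel n 375 mid [480.6  58. ] yaw 0.0429 len 125.2 side [-14.7  13.6] ztop 74.7
plate (array([522.9,  60.8]), array([207. , 167.6]), 5.81) 0.01645500204593503
knob top 311 [481.8  62.6 121.9] [482.6  56.5 111.1] [24.2 24.5 52. ]
bar (array([549.9,  60. ]), array([66.6, 26.2]), 5.99) 0.08330644960749656
post 159 [538.3  63.5 129. ]
vb 42 (array([519.9,  11.3]), array([ 9.9, 20.2]), 18.22)
vb 96 (array([463.4,   5.1]), array([20.8, 27.3]), 6.07)
vb 100 (array([505.1, 105. ]), array([18.7, 20. ]), 7.29)
vb 108 (array([453.5,  99.1]), array([20.5, 21.4]), 5.77)
vb 26 (array([477.1, 124. ]), array([18.4,  3.9]), 6.37)
black 294 (array([ 547.6, -277.2]), array([ 21.3, 130.2]), 3.26) ztop 0.0611
F tool [-0.1  0.   0.6] centre in tool cm [-11.53  -0.03] knob az -3.031 tilt [-0.0021 -0.0003] q [ 0.4   0.65 -1.    1.93  0.68  0.95  0.75] [0.4846 0.0541 0.3185]
```

View pics/w8.png

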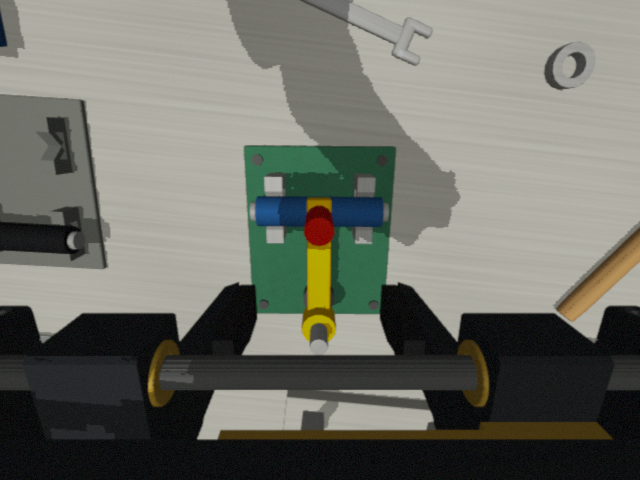

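View: the barrel is in the V-blocks at (320,211) with the bar square across it and the knob at (319,226). The black barrel is still in its rest at (35,238). Handing in.

```bash
python3 -c "
from h import *
print(workorder.finish_job())"
```

```text
the job is handed in; nothing more can be done
None
```

The blue barrel is clamped in the fixture, and the job was handed in at about 31.5 s of the 67 s allowed. I lifted the bar by its knob, swung it 1.5 rad aside and held it all the way down. Then I laid the small blue barrel from the stand in the V-blocks, swung the bar back and lowered it, held, onto the barrel.

**Barrel position:** in the last wrist picture its middle is at (483.8, 54.6) mm, against about (484.4, 54.8) for the fixture origin. Its yaw is 0.105, against 0.106 for the fixture. Its top is at 71.7 mm (71 when seated).

**Clamp bar:** its yaw is within about 0.01 rad of the fixture's, and its underside was at about 71 mm when the hand's load dropped off. The gripper is open and about 16 cm above where it let go of the knob.

**Black barrel:** it is still in its rest and was never touched.

**Forces:** wrist force readings stayed under 10 N throughout.

**Checks that disagreed:**
- After clamping, the side camera gave the barrel's yaw as 0.043 and its middle 3 mm off. The bar hides part of the barrel in that view, so I trusted the wrist camera.
- The last depth reading of the bar's top was 82 to 83 mm, against 85 expected. I put that down to side pixels pulling the value down.

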